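# Foot the guide bracket under the sump cover and lock it

### The arm

A 6-joint arm with a two-finger parallel gripper is mounted at the origin on the work surface. World frame = base frame: x ahead of the robot, y to its left, z up, the work surface at z = 0. Lengths are in mm, angles in rad, forces in N, time in s.
With the tool pointing down it reaches from about 275 to 750 mm from the base axis. Payload 10.2 kg.
Tool frame: the origin (TCP) lies at the very end of the fingers, on their centre line; the grasp point (between the pads) lies 19 mm behind it (ctrl.tcp_to_grasp is the distance from the TCP to the grasp point, in mm); z points along the fingers, x is the direction in which the jaws open and shut, and the axes are right-handed (so a half turn about z gives the same grasp; the last joint's range is limited). The gripper opens to 85 mm and grips with 20 to 120 N. Pads are 22 mm wide; open, the fingers measure 114 mm over their backs; the gripper's body (76 mm by 85 mm) begins 54 mm behind the grasp point. The pads swing forward as they close: fully open they stand 13 mm farther back than shut.
Start: joints at [-0.223, 0.313, 1.498, -0, 1.331, -0.223], TCP at [525.006, -0.013, 231.294] pointing down, gripper open.
Joint ranges: [-2.94, 2.94], [-0.97, 2.17], [0.19, 2.56], [-1.23, 4.37], [0.02, 3.11], [-2.88, 2.88]. Speed limits (rad/s): [2.39, 2.39, 3.01, 3.14, 3.14, 3.14].

### API

Orientations are given as a unit quaternion [w, x, y, z].
In Python, from rig import monitor, vision, order, ctrl gives the robot as it stands. The module is installed in compiled form; this text tells all that it offers.
- The arm moves only by the shell command python3 -m pendant 'ROWS' [FORCE]. ROWS is JSON, a list that holds one entry, the list of rows, each a list of 5 numbers: the closure, from -1 (fully open) to 1 (shut), then the shift along the world's x, y, z in m, then the turn about the world's z in degrees. In form: [[[fingers, dx, dy, dz, spin], ...]]. A call has 1 to 20 rows; each row is the pose to reach, as a shift and turn from the pose commanded when the call began; what a row does not reach only later rows make up. A row lasts 1/10 s, in which the tool goes at most 50 mm and 8.59 degrees, less where a joint would pass 70% of its speed; a pose out of reach is approached as far as the arm can. A call with a gripper value outside its range is refused whole. The fingers move at their own pace and stop on an object; FORCE is the grip in N (left out, the last holds). Time passes only in rows, so rows that repeat a pose let the fingers close. It gives the time, the measured TCP pose, the force and the opening at its end, in the units of the state.
- monitor.sense(): the state, without advancing time (a new reading comes with each control period).
- vision.capture(name): name is "scene" or "side" or "wrist"; returns (picture, depth): 400x640x3 uint8, red, green, blue; 400x640 float32, mm along the optical axis (not along the pixel's ray), 0 where there is no reading.
- vision.camera_info(name): a dict with "fov_y" (degrees; the focal length in pixels is half the picture's height over the tangent of half this angle, whatever the lens; pixels are square), "cx", "cy" (the principal point, pixels), "R" (3x3) and "t" (3): a world point X has camera coordinates R X + t; the wrist camera has in their place "hand_eye" (4x4, takes a point from camera to tool coordinates, whose origin is the TCP and whose axes are the tool frame's). Camera axes: x right, y down, z forward; pixel columns grow to the right and rows downward; lengths in mm; the calibration is good to about 2 mm. A picture is of the moment at which its call begins: read the wrist's pose just before it. camera_info takes no time and is no camera call.
- order.finish_job(): hands the job in, once; it reports no verdict.
The state is a dict: "time_s": time; "joints": joint angles; "dq": joint speeds; "tau": joint torques, N m; "eef_pos": TCP position; "ee_rot": TCP orientation; "force": force on the tool from outside, world axes, zero at the start; "wrist_torque": the same for the moment, N m; "grip_width": opening from 0.0 (shut) to 1.0 (fully open).
Only numpy, scipy, OpenCV 4.12 (cv2) and the standard library are available. Lean on these libraries where they do the work, as an engineer would, in place of code of your own. Each camera call takes 0.05 s, during which the arm holds its last target.

### The job

Take the L-shaped guide bracket and thread it toe first, tilted, through the slot in the sump box's cover, toe under the keeper's side, then right it so that it stands upright on the box's floor with its stem close to the slot's edge farthest from the keeper. Then slide the keeper all the way to its stop, so that it closes the slot in front of the stem. Leave the other things on the bench where they are.

Things in the scene. Friction and masses are not known exactly. Their poses are not given: they have to be found in the camera images.
- bracket_mid (a point): Guide bracket: L-shaped bent plate of bare aluminium, 8 mm thick, 40 mm wide (its y), about 0.25 kg, standing on its foot on the bench. Its stem is 160 mm tall, underside of foot to top. This point: centre of the stem, 80 mm above the foot's underside. z runs up the stem; the stem's faces look to +x and -x (pinch it across its 8 mm thickness); the foot points to -x.
- bracket_toe (a point): Middle of the end face of the bracket's foot, 4 mm above the foot's underside; 81 mm to -x and 76 mm below bracket_mid in the bracket's axes. The foot is 8 mm thick and 85 mm long from the stem's back (+x) face to this toe.
- sump_box: Sump box, fixed: grey steel, 160 mm (x) by 120 mm (y), windows in its sides, steel cover. Origin: centre of its underside; z up; x points away from the robot, give or take 25 degrees. Inner floor 3 mm above the origin; inside from x = -76 to +76 mm. Cover 4 mm thick: underside at 83 mm, top at 87 mm. Keeper guides (y = +/-41 mm, x = -70 to +30 mm) stand 7 mm above the cover.
- slot_mid (a point): Centre of the slot, the only opening in the cover, level with the cover's top: x = +32 mm, y = 0, z = 87 mm in the sump box's axes, which it shares. The slot is 36 mm in x (box x = +14 to +50 mm) and 64 mm in y. The bracket's toe goes under the cover on the -x side, the keeper's side; its stem ends near the +x edge.
- keeper (a joint): How far (m) the keeper is slid towards the box's +x: 0 fully back, 0.05 at its stop. It is an aluminium plate on the cover, 72 mm wide, 4 mm thick, its leading edge at box x = -18 mm + joint value. It starts clear of the slot (0 to 0.02); at the stop only x = +32 to +50 mm of the slot stays open, where the 8 mm stem must stand. About 2.5 N of friction; it stays where left.
- keeper_tab (a point): Middle of the top edge of the keeper's upright dark steel tab: 8 mm thick (x), 30 mm wide (y), rising 30 mm above the keeper's plate, its top 122 mm above the bench, 54 mm to -x of the keeper's leading edge. Box axes. Push or pinch it to move the keeper.
- wrench: bystander: steel wrench 180 mm long lying between the things; origin under its middle
- impeller: bystander: brass impeller 84 mm across, 28 mm high; origin at the centre of its underside
- grease_can: bystander: grey can 72 mm across, 95 mm high; origin at the centre of its underside
- seal_housing: bystander: black ring 110 mm across, 40 mm high; origin at the centre of its underside
- flange: bystander: square steel flange 100 mm, 12 mm thick, with holes; origin at the centre of its underside
- screwdriver: bystander: screwdriver 200 mm long, lying; origin under its middle
- capacitor: bystander: grey upright cylinder 48 mm across, 85 mm high; origin at the centre of its underside
Mind the look-alikes: they are no part of the job. What is shaped like the sump_box but brown or turquoise is not meant.

How it is judged (in metres and radians):
On the way, in this order (a step that is already met when the one before it is completed fails the run):
1. the tilted bracket's toe is through the slot, under the cover (x of bracket_toe in the frame of sump_box between -0.076 and 0.05 m and y of bracket_toe in the frame of sump_box between -0.05 and 0.05 m and z of bracket_toe in the frame of sump_box below 0.068 m and angle between bracket_mid's own z axis and vertical above 0.25 rad), for 0.1 s.
2. the bracket stands upright in the box, its foot on the floor, the keeper not yet home (x of bracket_toe in the frame of sump_box between -0.076 and 0.05 m and y of bracket_toe in the frame of sump_box between -0.05 and 0.05 m and z of bracket_toe in the frame of sump_box between 0.003 and 0.012 m and angle between bracket_mid's own z axis and vertical below 0.07 rad and x of bracket_mid in the frame of sump_box between 0.014 and 0.052 m and z of bracket_mid in the frame of sump_box between 0.078 and 0.088 m and value of joint keeper below 0.045 m), for 0.2 s.
At the end, for the whole second after the job is handed in: The bracket stands in the sump box with its stem up through the slot, upright within 4 degrees, its foot on the floor inside (toe within 5 mm of lying flat), toe under the cover on the keeper's side; the keeper is within 5 mm of its stop (x of bracket_toe in the frame of sump_box between -0.076 and 0.05 m and y of bracket_toe in the frame of sump_box between -0.05 and 0.05 m and z of bracket_toe in the frame of sump_box between 0.003 and 0.012 m and angle between bracket_mid's own z axis and vertical below 0.07 rad and x of bracket_mid in the frame of sump_box between 0.014 and 0.052 m and z of bracket_mid in the frame of sump_box between 0.078 and 0.088 m and value of joint keeper above 0.045 m); the robot touches nothing.
It fails at once if one of the other loose things on the bench is pushed more than 30 mm (distance of any of wrench, impeller, grease_can, seal_housing, flange, screwdriver, capacitor from where it was at the start of the episode above 0.03 m).
It also fails if it takes over 64 s, if anything falls off the work surface, if the arm or the gripper's body presses on something with over 40 N, if the wrist force passes 120 N, or if a joint passes its speed limit or range.

## Working session

There is one attempt and no reset: what is moved stays moved. The work goes in short steps, Python scripts to look and compute and a shell command to move; the robot and the scene stay as the last step left them, time stands still between calls to the robot, and variables do not carry over. Pictures are saved under pics/ and viewed, and the job is handed in when it is done.

```bash
mkdir -p pics
cat > h.py <<'E'
import numpy as np,cv2
from rig import monitor,vision,order,ctrl
def cam(n):
    i=vision.camera_info(n); f=200/np.tan(np.radians(i['fov_y'])/2); return i,f
def world(n,depth,i=None,f=None,T=None):
    i,f=cam(n); v,u=np.mgrid[0:400,0:640]
    P=np.stack([(u-i['cx'])/f*depth,(v-i['cy'])/f*depth,depth],-1)
    if 'R' in i:
        R=np.array(i['R']);t=np.array(i['t']); return (P-t)@R
    H=np.array(i['hand_eye']); P=P@H[:3,:3].T+H[:3,3]
    p,q=T; from scipy.spatial.transform import Rotation as Ro
    return P@Ro.from_quat([q[1],q[2],q[3],q[0]]).as_matrix().T+p
def shot(n,tag):
    s=monitor.sense(); im,d=vision.capture(n); cv2.imwrite(f'pics/{tag}.png',im[:,:,::-1])
    W=world(n,d,T=(np.array(s['eef_pos']),s['ee_rot'])); W[d==0]=np.nan
    np.savez(f'pics/{tag}.npz',W=W,im=im,d=d); return im,d,W
E
python3 - <<'E'
from h import *
for n in ['scene','side','wrist']:
    shot(n,n+'0'); print(n,vision.camera_info(n))
print(monitor.sense())
E
```

```text
scene {'fov_y': 52.09283868474165, 'cx': 314.3123899859052, 'cy': 199.39894236716077, 'R': array([[ 0.66652007,  0.74540539,  0.01103641],
       [ 0.41272119, -0.35663403, -0.83813686],
       [-0.62081577,  0.56319   , -0.54534834]]), 't': array([-354.20943349, -114.22907216, 1664.32840908])}
side {'fov_y': 49.84059105715176, 'cx': 314.85649287111073, 'cy': 200.11412898279403, 'R': array([[ 0.83343897, -0.55260736,  0.00214202],
       [-0.32839988, -0.4984007 , -0.80234049],
       [ 0.44444684,  0.66799839, -0.59686276]]), 't': array([-425.30566088,  241.46576312,  907.63840098])}
wrist {'fov_y': 71.42096711649229, 'cx': 316.7098654813524, 'cy': 199.063228210512, 'hand_eye': array([[ 9.99999985e-01,  1.16362528e-04, -1.29003448e-04,
        -1.96794761e-01],
       [-6.91334600e-05,  9.47759565e-01,  3.18985583e-01,
        -8.20758560e+01],
       [ 1.59382221e-04, -3.18985569e-01,  9.47759559e-01,
        -1.42848938e+02],
       [ 0.00000000e+00,  0.00000000e+00,  0.00000000e+00,
         1.00000000e+00]])}
{'time_s': 0.15, 'joints': array([-2.23425507e-01,  3.13312378e-01,  1.49825508e+00,  1.23082230e-05,
        1.33098447e+00, -2.23402250e-01]), 'dq': array([ 0.00072515, -0.00090675, -0.00291648, -0.0001331 , -0.00031757,
       -0.00127349]), 'tau': array([ 1.79854873e-03, -4.12368500e+01, -2.59796566e+01, -1.57318855e-04,
        3.17765021e-03, -3.62555340e-05]), 'eef_pos': array([5.24812475e+02, 2.01821276e-02, 2.30874008e+02]), 'ee_rot': array([-1.12096982e-04,  9.99999885e-01, -1.30930717e-05, -4.66391680e-04]), 'force': array([ 1.30664067, -0.10665191, -1.20167116]), 'wrist_torque': array([ 0.04066064, -0.01084061, -0.01059788]), 'grip_width': 0.9969593749547127}
```

View pics/scene0.png

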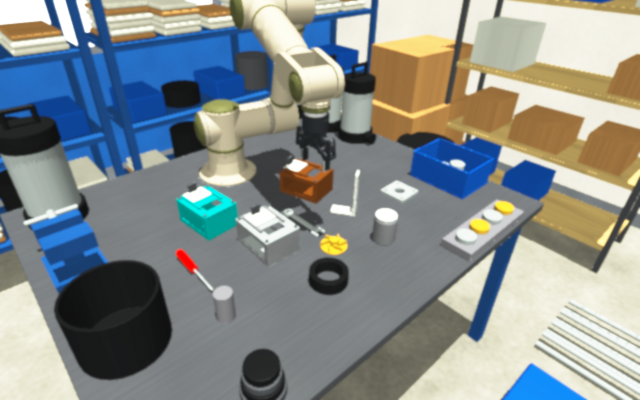

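View pics/side0.png

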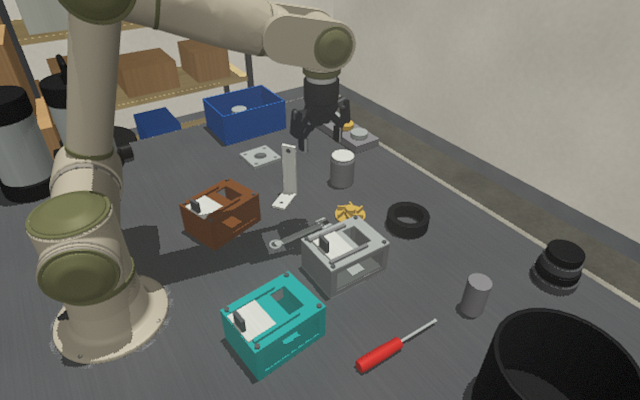

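View pics/wrist0.png

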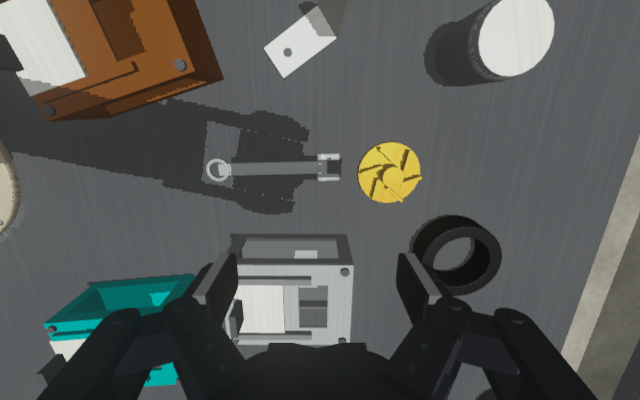

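Run:
```python
from h import *
for tag,px in [('wrist0',[(300,240),(345,272),(343,338),(312,305),(262,310),(236,318),(285,52),(320,20),(390,170),(455,250)]),('side0',[(290,150),(280,203),(289,175),(372,230),(323,240),(345,240),(300,185)]),('scene0',[(355,175),(343,210),(350,205),(385,215)])]:
    W=np.load(f'pics/{tag}.npz')['W']
    for u,v in px: print(tag,u,v,W[v,u].round(1))
# top-down map merging
import cv2
S=1.0
img=np.zeros((500,600,3),np.uint8)
zb=np.full((500,600),-1.0)
for tag in ['wrist0','side0','scene0']:
    D=np.load(f'pics/{tag}.npz');W=D['W'].reshape(-1,3);c=D['im'].reshape(-1,3)
    ok=np.isfinite(W).all(1)&(W[:,2]<190)
    W=W[ok];c=c[ok]
    a=((W[:,0]-250)).round().astype(int); b=(250-W[:,1]).round().astype(int)
    m=(a>=0)&(a<600)&(b>=0)&(b<500)
    for x,y,z,cc in zip(a[m],b[m],W[m,2],c[m]):
        if z>zb[y,x]: zb[y,x]=z; img[y,x]=cc[::-1]
cv2.imwrite('pics/top0.png',img)
```

```text
wrist0 300 240 [500.5 -99.4  16.9]
wrist0 345 272 [ 557.6 -103.2   91.4]
wrist0 343 338 [ 558.5 -204.    88.8]
wrist0 312 305 [ 517.  -213.1   14.8]
wrist0 262 310 [ 457.  -156.8   92.4]
wrist0 236 318 [ 433.1 -146.   118.2]
wrist0 285 52 [487.1 141.6   9.3]
wrist0 320 20 [528.  174.7   7.1]
wrist0 390 170 [617.2   4.6  27.5]
wrist0 455 250 [ 731.8 -123.4    2.2]
side0 290 150 [538.7 165.7 147.3]
side0 280 203 [484.  137.8   7.1]
side0 289 175 [534.8 169.8  65.3]
side0 372 230 [ 560.8 -162.9   86.4]
side0 323 240 [ 425.5 -158.8  119.3]
side0 345 240 [ 488.4 -155.5   85.7]
side0 300 185 [585.1 193.9  -2.2]
scene0 355 175 [363.3 369.9   2.3]
scene0 343 210 [513.5 149.9   8.7]
scene0 350 205 [495.8 204.3  -3.2]
scene0 385 215 [702.8 135.6  95.1]
```

View pics/top0.png

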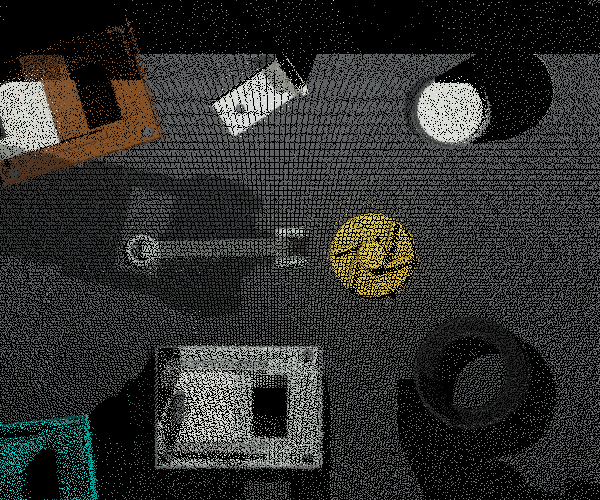

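Run:
```python
from h import *
for tag in ['wrist0','side0','scene0']:
    D=np.load(f'pics/{tag}.npz');W=D['W'].reshape(-1,3)
    ok=np.isfinite(W).all(1)
    W=W[ok]
    m=(abs(W[:,0]-490)<100)&(W[:,1]<-80)&(W[:,1]>-235)&(W[:,2]>82)&(W[:,2]<92)
    P=W[m]; r=cv2.minAreaRect(P[:,:2].astype(np.float32)); print(tag,'cover',m.sum(),r,np.median(P[:,2]))
    # keep y band, x edges
    m=(abs(W[:,0]-490)<90)&(W[:,1]<-90)&(W[:,1]>-230)&(W[:,2]>112)&(W[:,2]<130)
    if m.sum()>5: print('  tab',m.sum(),W[m].mean(0),W[m].min(0),W[m].max(0))
    for z0,z1 in [(5,10.5),(20,145),(145,175)]:
        m=(W[:,0]>445)&(W[:,0]<580)&(W[:,1]>105)&(W[:,1]<200)&(W[:,2]>z0)&(W[:,2]<z1)
        if m.sum()>5: print('  br',z0,m.sum(),cv2.minAreaRect(W[m][:,:2].astype(np.float32)),W[m].mean(0),W[m,2].max())
```

```text
wrist0 cover 5852 ((486.96514892578125, -156.0980224609375), (121.69126892089844, 160.34425354003906), 89.65837860107422) 87.72475604054993
  tab 246 [ 430.174325   -153.33751541  120.06448603] [ 424.78478947 -171.96529272  112.07233736] [ 433.36597904 -140.32700051  124.63379253]
  br 5 2544 ((505.4147644042969, 152.0134735107422), (80.47393035888672, 40.28498458862305), 34.12663269042969) [504.75436755 151.63145479   8.34895927] 10.478482590602113
  br 20 742 ((536.7694091796875, 171.34805297851562), (7.992130279541016, 38.6921272277832), 45.86772155761719) [542.25154429 164.66847025  69.1911096 ] 129.97242508148463
side0 cover 2095 ((485.51617431640625, -156.62713623046875), (162.47921752929688, 125.09034729003906), 0.07792896032333374) 86.01336062860199
  tab 58 [ 426.53989059 -158.86086006  118.23288118] [ 422.33723759 -172.00874113  112.45797939] [ 430.98331554 -143.2963568   121.03662425]
  br 5 180 ((504.6080322265625, 151.30877685546875), (84.44773864746094, 40.539268493652344), 34.365928649902344) [504.81331309 150.80404521   6.42959703] 10.06556313531907
  br 20 517 ((534.
[... 422 characters left out ...]
797), 0.6305062770843506) 87.31730157444395
  tab 41 [ 433.82462565 -155.91188899  117.82777876] [ 425.80914777 -170.37104513  112.08538999] [ 437.59582913 -140.73035726  123.46220599]
  br 5 140 ((504.98455810546875, 160.1129150390625), (88.41571807861328, 62.899330139160156), 33.14406204223633) [508.72315026 150.70119924   7.85101492] 10.376537386557702
  br 20 116 ((542.9393310546875, 175.86880493164062), (9.004945755004883, 47.8820686340332), 34.6727294921875) [550.56125454 166.81331803  83.6803109 ] 142.99913819009478
  br 145 33 ((542.8862915039062, 176.01602172851562), (8.725082397460938, 45.73097229003906), 34.22725296020508) [546.14566554 172.34031773 156.27369014] 162.2850509520632
```

```bash
python3 -m pendant '[[[-1,0.003,0.035,0,-8],[-1,0.006,0.07,0,-16],[-1,0.009,0.105,0,-24],[-1,0.011,0.14,0,-32],[-1,0.014,0.174,0,-40],[-1,0.014,0.174,0,-48],[-1,0.014,0.174,0,-56],[-1,0.014,0.174,0,-56],[-1,0.014,0.174,0,-56]]]' 30
python3 - <<'E'
from h import *
im,d,W=shot('wrist','w1')
W=W.reshape(-1,3); W=W[np.isfinite(W).all(1)]
a=np.radians(34);ex=np.array([np.cos(a),np.sin(a)]);ey=np.array([-np.sin(a),np.cos(a)])
for z0,z1 in [(4,11),(60,100),(100,150),(152,168)]:
    m=(np.hypot(W[:,0]-520,W[:,1]-160)<70)&(W[:,2]>z0)&(W[:,2]<z1)
    if m.sum()>5: print(z0,m.sum(),cv2.minAreaRect(W[m][:,:2].astype(np.float32)),W[m].mean(0),np.percentile(W[m][:,:2]@ex,[1,50,99]),np.percentile(W[m][:,:2]@ey,[1,50,99]))
print(np.array([538.5,174.5])@ex,np.array([538.5,174.5])@ey)
E
```

```text
time_s: 1.05
eef_pos: [539.0, 173.9, 231.1]
ee_rot: [0.0, 0.884, -0.468, -0.0]
force: [-1.0, -0.0, -0.4]
grip_width: 1.001
4 349 ((507.12298583984375, 154.37417602539062), (84.25514221191406, 38.66412353515625), 34.08741760253906) [486.6885374  140.53505414   8.3626303 ] [464.80723749 474.37476824 548.66536618] [-174.88958913 -156.15044198 -136.44288811]
60 348 ((542.22802734375, 177.4929656982422), (1.1480932235717773, 39.493499755859375), 33.54936981201172) [542.23715837 177.34578523  81.27106863] [548.320911   548.69983546 549.1199956 ] [-175.15291519 -156.32072883 -136.77897404]
100 664 ((542.1309204101562, 177.63076782226562), (1.700907826423645, 39.86042404174805), 34.43224334716797) [542.14943781 177.65525514 127.3717492 ] [548.30614    548.80257788 549.34576549] [-175.3709905  -155.56741921 -136.56624206]
152 570 ((539.3329467773438, 175.73272705078125), (7.999144554138184, 39.882911682128906), 33.50131607055664) [540.12316587 176.05194312 159.11682541] [541.61876382 546.56855948 549.22573274] [-175.35525252 -156.47985325 -136.75365945]
544.0158944765352 -156.45832210814243
```

View pics/w1.png

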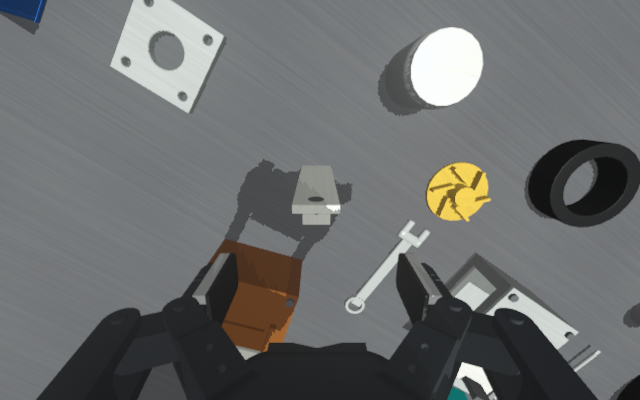

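```bash
python3 -m pendant '[[[-1,0,0.002,-0.04,0],[-1,0,0.002,-0.08,0],[-1,0,0.002,-0.115,0],[-1,0,0.002,-0.133,0],[-1,0,0.002,-0.133,0],[1,0,0.002,-0.133,0],[1,0,0.002,-0.133,0],[1,0,0.002,-0.133,0],[1,0,0.002,-0.133,0],[1,0,0.002,-0.133,0],[1,0,0.002,-0.133,0],[1,0,0.002,-0.133,0],[1,0,0.002,-0.133,0]]]' 30
python3 - <<'E'
from h import *
shot('wrist','w2'); shot('side','s2')
E
```

```text
time_s: 2.4
eef_pos: [539.7, 176.0, 99.5]
ee_rot: [-0.001, 0.883, -0.469, 0.001]
force: [-0.5, -1.2, 6.0]
grip_width: 0.465
```

View pics/s2.png

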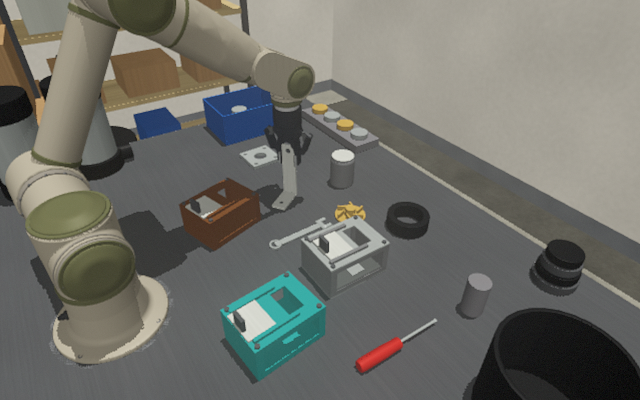

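View pics/w2.png

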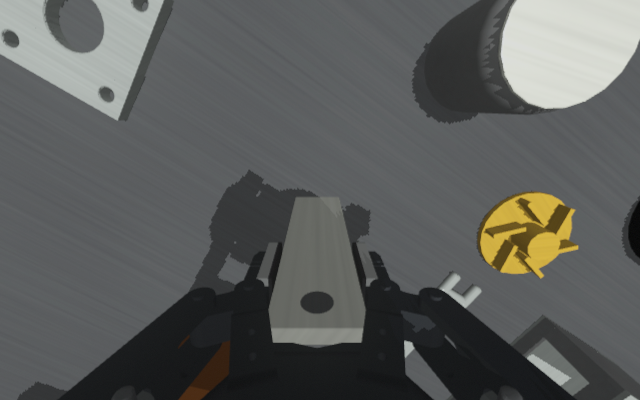

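```bash
python3 -m pendant '[[[1,0,0,0.03,0],[1,0,0,0.07,0],[1,0,0,0.11,0],[1,0,0,0.125,0],[1,0.01,-0.03,0.125,-4],[1,0.024,-0.066,0.125,-8],[1,0.038,-0.1,0.125,-12],[1,0.05,-0.134,0.125,-16],[1,0.062,-0.168,0.125,-20],[1,0.074,-0.2,0.125,-24],[1,0.086,-0.235,0.125,-28],[1,0.098,-0.27,0.125,-31],[1,0.11,-0.3,0.125,-34],[1,0.125,-0.325,0.125,-34],[1,0.128,-0.332,0.125,-34],[1,0.128,-0.332,0.125,-34]]]'
python3 - <<'E'
from h import *
shot('wrist','w3'); shot('side','s3'); shot('scene','c3')
E
```

```text
time_s: 4.1
eef_pos: [666.8, -156.6, 222.2]
ee_rot: [-0.0, -0.707, 0.707, 0.001]
force: [0.2, 0.8, -3.6]
grip_width: 0.462
```

View pics/s3.png

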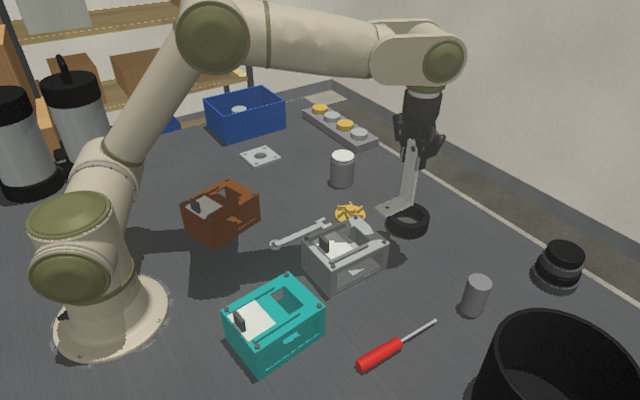

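View pics/c3.png

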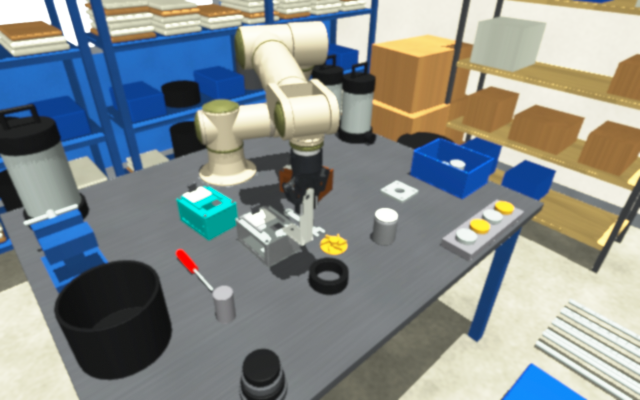

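View pics/w3.png

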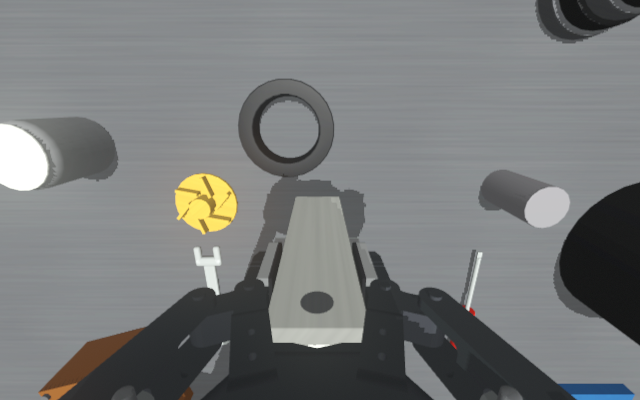

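```bash
cat >> h.py <<'E'
def br(W,x0,x1,zmin,y0=-190,y1=-122,zmax=300):
    W=W.reshape(-1,3); W=W[np.isfinite(W).all(1)]
    m=(W[:,0]>x0)&(W[:,0]<x1)&(W[:,1]>y0)&(W[:,1]<y1)&(W[:,2]>zmin)&(W[:,2]<zmax)
    return W[m]
def plot(Ps,name,x0=380,s=1.6):
    img=np.zeros((480,640,3),np.uint8)
    for P,c in zip(Ps,[(0,0,255),(0,255,0),(255,128,0)]):
        for x,y,z in P:
            u=int((x-x0)*s);v=int(460-z*s)
            if 0<=u<640 and 0<=v<480: img[v,u]=c
    for x in range(400,750,50): cv2.putText(img,str(x),(int((x-x0)*s),475),0,.35,(255,255,255)); cv2.line(img,(int((x-x0)*s),460),(int((x-x0)*s),455),(255,255,255))
    for z in range(0,300,50): cv2.putText(img,str(z),(0,int(460-z*s)),0,.35,(255,255,255)); cv2.line(img,(25,int(460-z*s)),(30,int(460-z*s)),(255,255,255))
    cv2.imwrite(f'pics/{name}.png',img)
E
python3 - <<'E'
from h import *
Ps=[br(np.load(f'pics/{t}3.npz')['W'],380,760,-5) for t in 'scw']
plot(Ps,'xz3')
E
```

```text
(no output)
```

View pics/xz3.png

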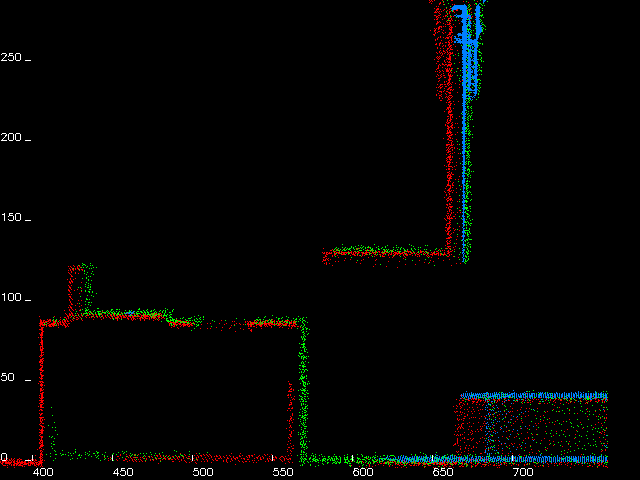

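```bash
python3 -m pendant '[[[1,0,0,-0.025,0],[1,0,0,-0.049,0],[1,-0.01,0,-0.049,0],[1,-0.018,0,-0.049,0],[1,-0.024,0,-0.046,0],[1,-0.03,0,-0.043,0],[1,-0.036,0,-0.039,0],[1,-0.041,0,-0.036,0],[1,-0.041,0,-0.036,0]]]'
python3 - <<'E'
from h import *
Ps=[br(shot(n,t)[2],380,760,-5) for n,t in [('side','s4'),('scene','c4')]]
plot(Ps,'xz4'); print(monitor.sense()['force'])
E
```

```text
time_s: 5.15
eef_pos: [626.0, -156.0, 188.4]
ee_rot: [0.0, -0.707, 0.707, -0.001]
force: [3.7, 0.5, -1.6]
grip_width: 0.464
[ 3.47934073 -0.25314066 -0.35567955]
```

View pics/xz4.png

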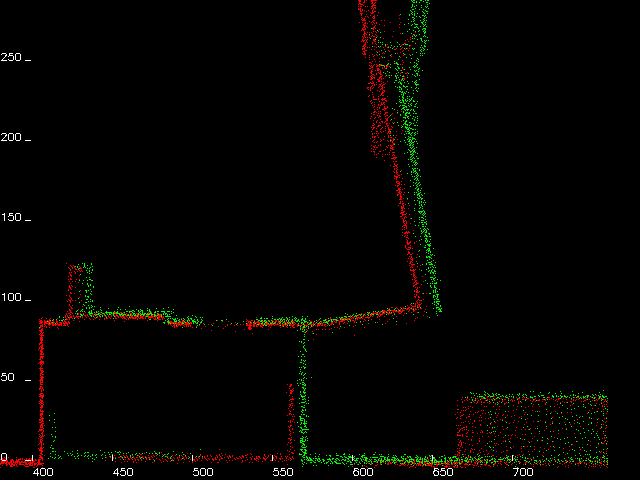

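```bash
python3 -m pendant '[[[1,0,0,-0.005,0],[1,-0.006,0,-0.003,0],[1,-0.012,0,0,0],[1,-0.018,0,0.002,0],[1,-0.024,0,0.004,0],[1,-0.03,0,0.005,0],[1,-0.036,0,0.006,0],[1,-0.042,0,0.007,0],[1,-0.048,0,0.008,0],[1,-0.048,0,0.008,0]]]'
python3 - <<'E'
from h import *
Ps=[br(shot(n,t)[2],380,760,-5) for n,t in [('side','s5'),('scene','c5')]]
plot(Ps,'xz5'); print(monitor.sense()['force'])
E
```

```text
time_s: 6.25
eef_pos: [577.1, -156.0, 195.4]
ee_rot: [-0.0, -0.707, 0.707, 0.001]
force: [2.9, -0.3, -4.0]
grip_width: 0.463
[ 1.42418538 -0.00993063 -3.39965115]
```

View pics/xz5.png

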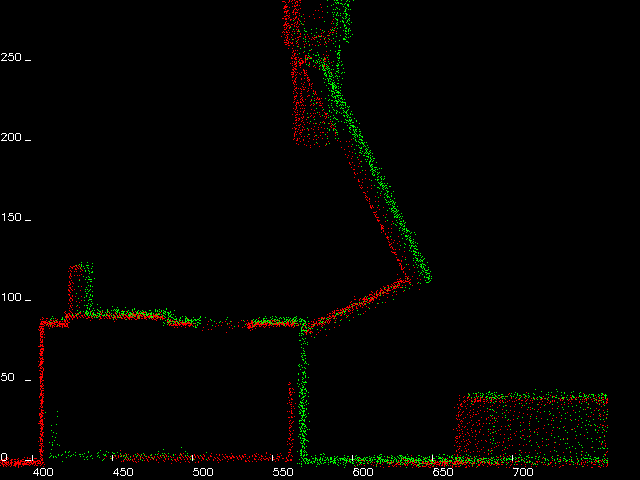

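```bash
cat >> h.py <<'E'
from scipy.optimize import least_squares
# box frame (profile): x-487, bias: side -1.5, scene +1.9 ; z bias side -1
BIAS={'s':(485.5,-1.0),'c':(488.9,0.3)}
def prof(tag,k,x0,x1,z0,z1):
    W=np.load(f'pics/{k}{tag}.npz')['W']; b=BIAS[k]
    P=br(W,x0+b[0],x1+b[0],z0+b[1],zmax=z1+b[1],y0=-180,y1=-132)
    return np.c_[P[:,0]-b[0],P[:,2]-b[1]]
def sdf(p):  # p in bracket frame: x from stem centre, z from foot underside
    def box(p,c,h):
        q=abs(p-c)-h; return np.linalg.norm(np.maximum(q,0),axis=1)+np.minimum(q.max(1),0)
    return np.minimum(box(p,[0,80],[4,80]),box(p,[-38.5,4],[42.5,4]))
def inb(P,v): # v: heel origin (stem centre, underside) x,z, tilt deg
    a=np.radians(v[2]); d=P-np.array(v[:2]); ex=np.array([np.cos(a),np.sin(a)]);ez=np.array([-np.sin(a),np.cos(a)])
    return np.c_[d@ex,d@ez]
def fit(P,v0):
    r=least_squares(lambda v:sdf(inb(P,v)),v0,loss='soft_l1',f_scale=2); return r.x,np.sqrt(np.median(r.fun**2))
def outb(v,p):
    a=np.radians(v[2]); return np.array(v[:2])+p[0]*np.array([np.cos(a),np.sin(a)])+p[1]*np.array([-np.sin(a),np.cos(a)])
E
python3 - <<'E'
from h import *
for tag,v0,tcp in [('3',(178,124,0),(666.8,222.2)),('4',(160,85,8),(626,188.4)),('5',(150,105,26),(577.1,195.4))]:
  for ks in ['s','c','sc']:
    P=np.concatenate([prof(tag,k,83,200,60,tcp[1]-3) for k in ks]); v,e=fit(P,v0)
    print(tag,ks,len(P),v.round(1),e.round(2),'toe top',outb(v,(-81,8)).round(1),'TCP in br',inb(np.array([[tcp[0]-487,tcp[1]]]),v).round(1), 'pivot', inb(np.array([[tcp[0]-487,tcp[1]+22]]),v).round(1))
E
```

```text
3 s 919 [179.  122.   -0.4] 0.8 toe top [ 98.  130.6] TCP in br [[1.000e-01 1.002e+02]] pivot [[ -0.  122.2]]
3 c 593 [179.2 122.8  -0.2] 0.98 toe top [ 98.2 131.1] TCP in br [[ 0.2 99.4]] pivot [[1.000e-01 1.214e+02]]
3 sc 1512 [179.  122.2  -0.4] 0.87 toe top [ 98.1 130.8] TCP in br [[  0.1 100. ]] pivot [[ -0. 122.]]
4 s 808 [161.7  89.3   9.6] 0.82 toe top [80.5 83.8] TCP in br [[ -5.9 101.5]] pivot [[ -2.2 123.1]]
4 c 568 [161.9  89.7   9.6] 0.92 toe top [80.7 84.1] TCP in br [[ -6.2 101.1]] pivot [[ -2.5 122.8]]
4 sc 1376 [161.7  89.4   9.5] 0.86 toe top [80.5 83.9] TCP in br [[ -6.1 101.4]] pivot [[ -2.4 123.1]]
5 s 673 [149.9 105.1  26.1] 1.22 toe top [73.7 76.7] TCP in br [[-14.1 107.4]] pivot [[ -4.4 127.1]]
5 c 544 [157.  103.4  20.4] 1.83 toe top [78.3 82.7] TCP in br [[-30.7 109.5]] pivot [[-23.  130.1]]
5 sc 1217 [156.7 108.8  26.3] 1.03 toe top [80.5 80. ] TCP in br [[-21.3 107.2]] pivot [[-11.5 126.9]]
```

```bash
python3 -m pendant '[[[1,0.012,0,0.03,0],[1,0.012,0,0.06,0],[1,0.012,0,0.06,0]]]'
python3 - <<'E'
from h import *
shot('side','s6');shot('scene','c6');_,_,W=shot('wrist','w6')
s=monitor.sense()['eef_pos'];print(s)
P={k:prof('6',k,60,220,100,s[2]-3) for k in 'sc'}
Pw=br(W,540,720,100,zmax=s[2]-3,y0=-180,y1=-132); P['w']=np.c_[Pw[:,0]-487,Pw[:,2]]
for ks in ['s','c','w','sc','scw']:
    Q=np.concatenate([P[k] for k in ks])
    v,e=fit(Q,(162,165,26)); print(ks,len(Q),v.round(1),e.round(2),outb(v,(-81,8)).round(1),'tcp',inb(np.array([[s[0]-487,s[2]]]),v).round(1))
E
```

```text
time_s: 6.65
eef_pos: [590.9, -156.5, 259.1]
ee_rot: [-0.001, 0.707, -0.707, 0.003]
force: [0.0, -0.3, -1.6]
grip_width: 0.462
[ 589.31752898 -155.83034604  253.71801276]
s 789 [160.3 167.   24.7] 0.97 [ 83.4 140.3] tcp [[-16.3 103. ]]
c 579 [166.2 168.   24.8] 1.05 [ 89.4 141.2] tcp [[-22.  104.7]]
w 4763 [164.  167.3  24.5] 0.27 [ 87. 141.] tcp [[-20.3 104.2]]
sc 1368 [166.3 169.8  25. ] 1.15 [ 89.5 142.8] tcp [[-22.5 103.1]]
scw 6131 [163.9 168.3  24.6] 0.38 [ 86.9 141.8] tcp [[-20.3 103.3]]
```

View pics/w6.png

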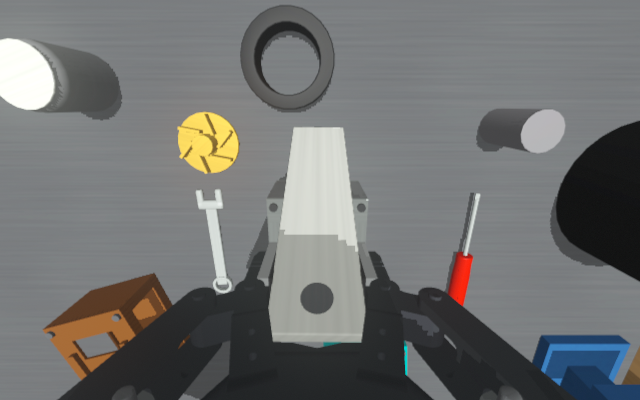

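View pics/s6.png

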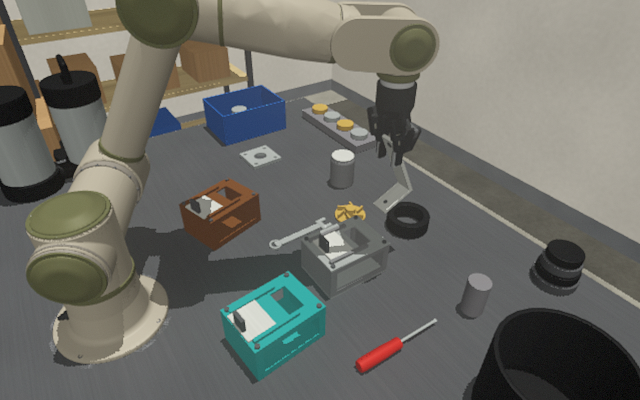

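```bash
python3 -m pendant '[[[1,-0.017,0,-0.018,0],[1,-0.034,0,-0.036,0],[1,-0.034,0,-0.042,0],[1,-0.034,0,-0.042,0],[1,-0.042,0,-0.046,0],[1,-0.05,0,-0.049,0],[1,-0.058,0,-0.053,0],[1,-0.066,0,-0.057,0],[1,-0.066,0,-0.057,0],[1,-0.066,0,-0.057,0]]]'
cat >> h.py <<'E'
def look(tag,v0):
    for n,k in [('side','s'),('scene','c'),('wrist','w')]: shot(n,k+tag)
    st=monitor.sense(); s=st['eef_pos']
    Q=[]
    for k in 'scw':
        W=np.load(f'pics/{k}{tag}.npz')['W']; b={'s':(485.5,-1),'c':(488.9,.3),'w':(487,0)}[k]
        P=br(W,380,760,-5,y0=-180,y1=-132); P=np.c_[P[:,0]-b[0],P[:,2]-b[1]]
        P=P[(P[:,1]<s[2]-3)&(sdf(inb(P,v0))<12)&(P[:,1]>95)]
        Q.append(P)
    print('tcp',s.round(1),'F',st['force'].round(1),'t',st['time_s'])
    for nm,A in [('w',Q[2]),('all',np.concatenate(Q))]:
        if len(A)<20: continue
        v,e=fit(A,v0); print(nm,len(A),v.round(1),e.round(2),'toe',outb(v,(-81,4)).round(1),'tcp in br',inb(np.array([[s[0]-487,s[2]]]),v).round(1))
    Ps=[br(np.load(f'pics/{k}{tag}.npz')['W'],380,760,-5) for k in 'scw']; plot(Ps,'xz'+tag)
E
python3 - <<'E'
from h import *
look('7',(98,110,24.6))
E
```

```text
time_s: 7.8
eef_pos: [524.2, -156.1, 198.6]
ee_rot: [0.0, -0.707, 0.707, -0.0]
force: [-0.3, 0.3, -2.6]
grip_width: 0.46
tcp [ 524.4 -156.1  198.5] F [-0.6 -0.5 -2.2] t 7.95
w 4830 [ 99.3 111.   24.7] 0.27 toe [24.  80.8] tcp in br [[-19.7 105.4]]
all 5836 [ 99.9 109.7  24.7] 0.32 toe [24.6 79.5] tcp in br [[-19.7 106.8]]
```

View pics/xz7.png

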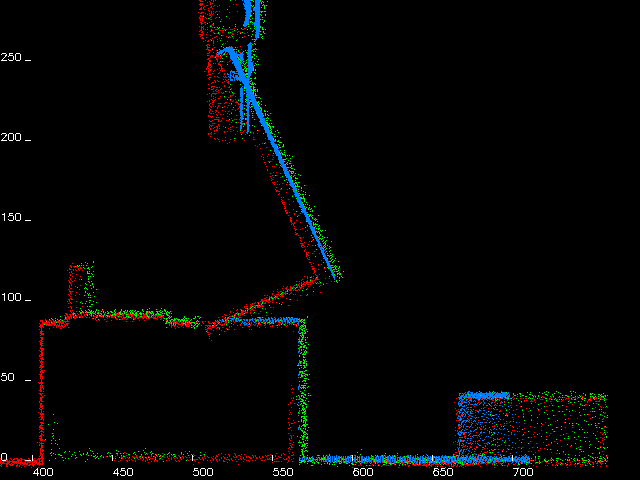

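View pics/s7.png

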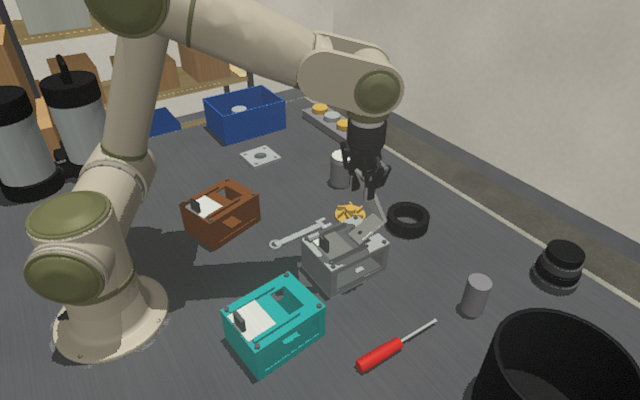

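View pics/w7.png

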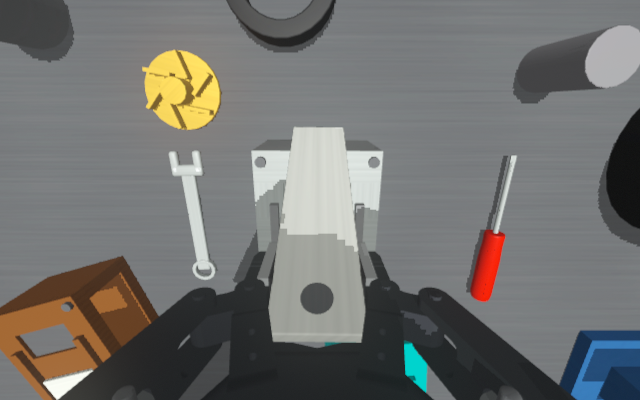

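```bash
python3 -m pendant '[[[1,-0.008,0,-0.004,0],[1,-0.016,0,-0.0075,0],[1,-0.024,0,-0.011,0],[1,-0.032,0,-0.0147,0],[1,-0.04,0,-0.0183,0],[1,-0.048,0,-0.022,0],[1,-0.055,0,-0.025,0],[1,-0.06,0,-0.0275,0],[1,-0.06,0,-0.0275,0],[1,-0.06,0,-0.0275,0]]]'
python3 - <<'E'
from h import *
look('8',(39.3,83.5,24.6))
E
```

```text
time_s: 8.95
eef_pos: [464.2, -156.1, 171.0]
ee_rot: [0.0, -0.707, 0.707, -0.0]
force: [-0.0, -0.1, -2.7]
grip_width: 0.462
tcp [ 464.3 -156.1  170.9] F [-0.4 -0.7 -3.3] t 9.1
w 4501 [48.2 63.8 24.7] 0.28 toe [-27.1  33.6] tcp in br [[-19.7 127. ]]
all 5010 [46.6 67.2 24.7] 0.3 toe [-28.6  37. ] tcp in br [[-19.7 123.2]]
```

View pics/xz8.png

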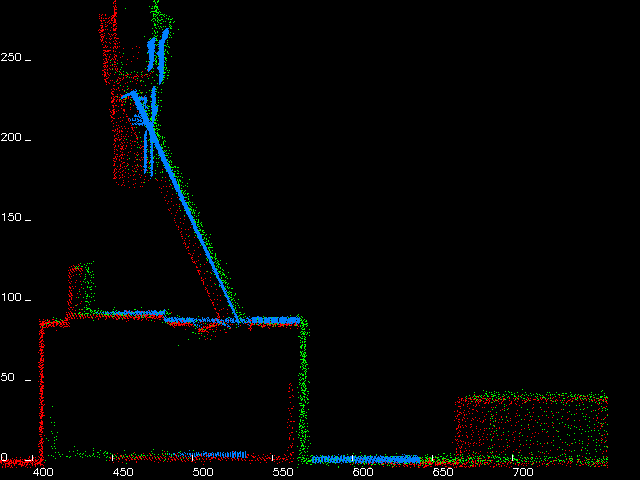

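View pics/s8.png

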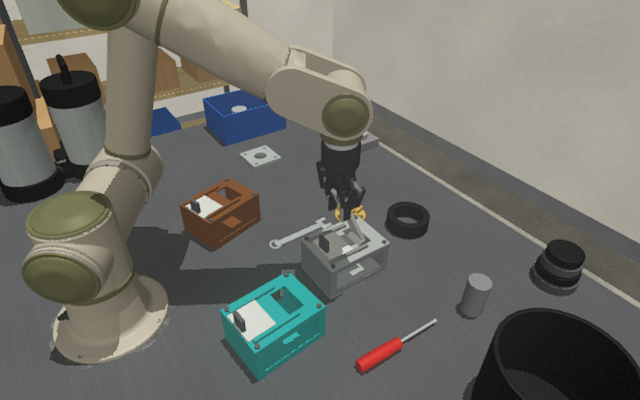

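```bash
python3 -m pendant '[[[1,0.003,0,-0.007,0],[1,0.0065,0,-0.014,0],[1,0.0095,0,-0.021,0],[1,0.013,0,-0.028,0],[1,0.0165,0,-0.035,0],[1,0.019,0,-0.041,0],[1,0.019,0,-0.041,0],[1,0.019,0,-0.041,0]]]'
python3 - <<'E'
from h import *
look('9',(58.3,42.5,24.6))
E
```

```text
time_s: 9.9
eef_pos: [483.0, -156.0, 129.8]
ee_rot: [0.0, 0.707, -0.707, -0.0]
force: [-0.2, 0.1, -3.0]
grip_width: 0.46
tcp [ 483.1 -156.1  130.1] F [ 1.4  0.1 -3.6] t 10.05
w 2532 [74.9  6.1 24.7] 0.28 toe [ -0.4 -24.2] tcp in br [[-19.6 145.6]]
all 2732 [38.2 85.7 24.8] 0.3 toe [-37.   55.4] tcp in br [[-19.6  58. ]]
```

View pics/xz9.png

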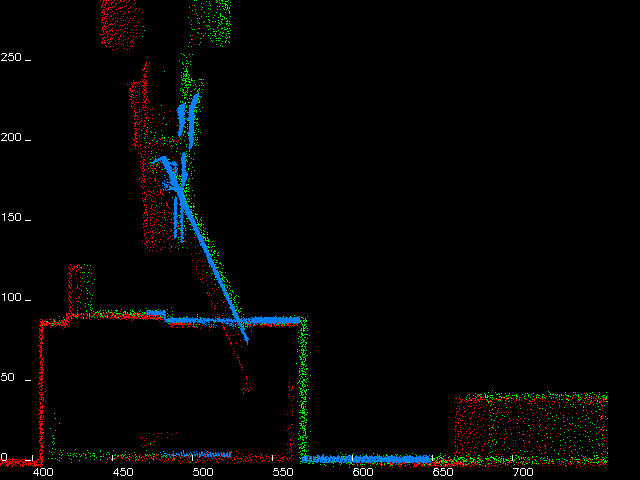

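View pics/c9.png

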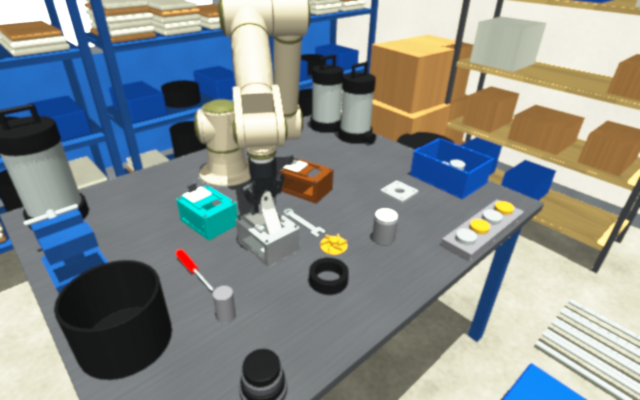

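```bash
python3 -m pendant '[[[1,0.005,0,-0.0025,0],[1,0.01,0,-0.005,0],[1,0.014,0,-0.006,0],[1,0.018,0,-0.007,0],[1,0.022,0,-0.008,0],[1,0.0255,0,-0.009,0],[1,0.028,0,-0.0095,0],[1,0.028,0,-0.0095,0],[1,0.028,0,-0.0095,0]]]'
python3 - <<'E'
from h import *
look('10',(61,25,15))
E
```

```text
time_s: 10.95
eef_pos: [510.1, -155.8, 119.5]
ee_rot: [0.001, 0.707, -0.707, -0.002]
force: [-5.3, -0.9, -3.3]
grip_width: 0.46
tcp [ 510.1 -155.7  119.4] F [-4.7 -0.9 -3.4] t 11.1
w 1388 [48.  76.  13.5] 0.25 toe [-31.7  61. ] tcp in br [[-14.  48.]]
all 1519 [45.6 85.7 13.4] 0.27 toe [-34.1  70.8] tcp in br [[-14.1  38. ]]
```

View pics/xz10.png

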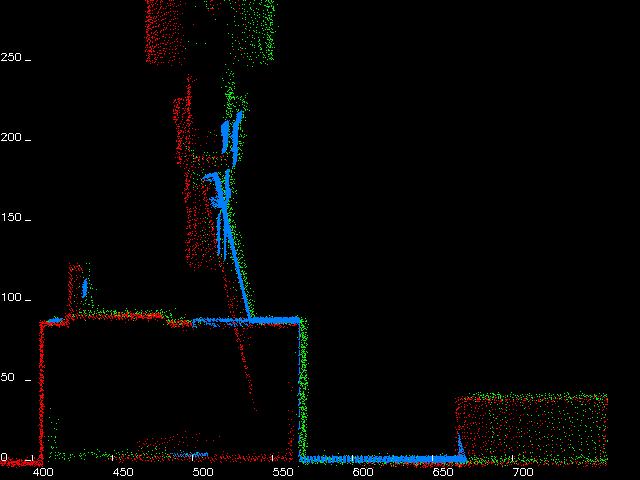

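```bash
python3 -m pendant '[[[1,0.003,0,-0.002,0],[1,0.006,0,-0.004,0],[1,0.009,0,-0.006,0],[1,0.012,0,-0.009,0],[1,0.015,0,-0.0125,0],[1,0.015,0,-0.0125,0],[1,0.015,0,-0.0125,0]]]'
python3 - <<'E'
from h import *
look('11',(46,7,3))
E
```

```text
time_s: 11.8
eef_pos: [525.8, -156.2, 108.4]
ee_rot: [0.001, 0.707, -0.707, -0.0]
force: [-4.5, -0.2, 6.4]
grip_width: 0.463
tcp [ 525.8 -156.2  108.4] F [-4.8  0.4  7.1] t 11.95
w 549 [ 52.7 -43.3   2.9] 0.2 toe [-28.4 -43.5] tcp in br [[ -6.1 152.2]]
all 622 [48.8 28.9  2.7] 0.23 toe [-32.3  29.1] tcp in br [[-6.2 79.9]]
```

View pics/xz11.png

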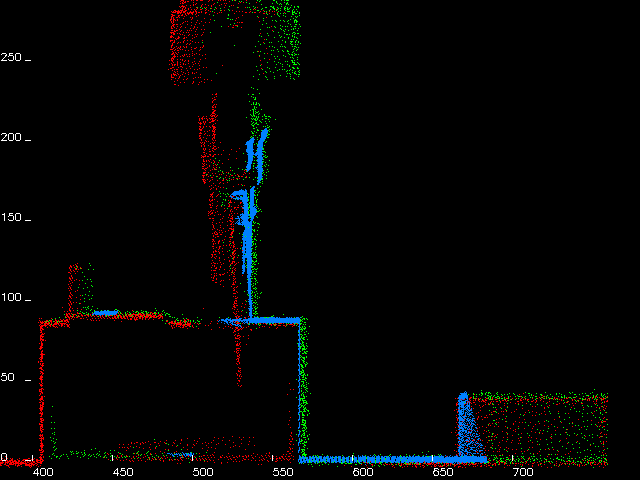

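```bash
python3 -m pendant '[[[1,0.001,0,-0.002,0],[1,0.0015,0,-0.004,0],[1,0.0015,0,-0.005,0],[1,0.0015,0,-0.005,0]]]'
python3 - <<'E'
from h import *
look('12',(46,3,0))
E
```

```text
time_s: 12.35
eef_pos: [528.6, -156.5, 105.7]
ee_rot: [-0.0, 0.707, -0.707, 0.002]
force: [-6.5, 1.6, 23.0]
grip_width: 0.462
tcp [ 528.6 -156.6  105.7] F [-6.5  2.5 22.9] t 12.5
w 395 [47.6 13.1  1.1] 0.22 toe [-33.5  15.5] tcp in br [[-4.3 92.7]]
all 442 [49.1  4.2  1.9] 0.23 toe [-31.9   5.5] tcp in br [[ -4.2 101.7]]
```

View pics/w12.png

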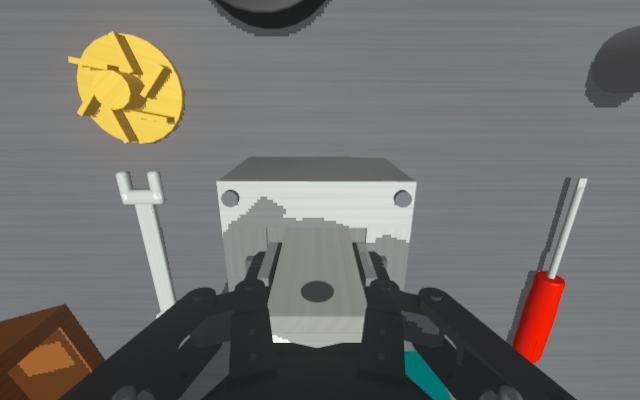

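View pics/s12.png

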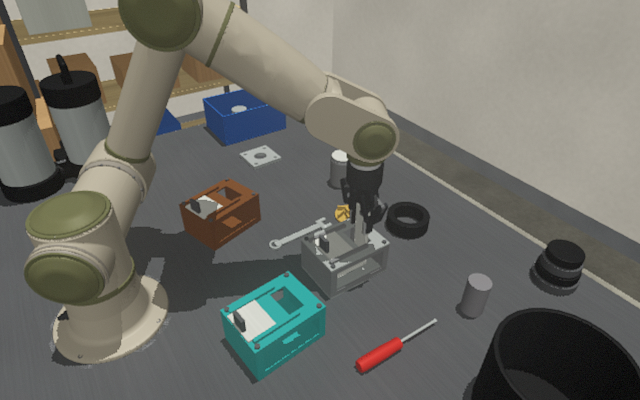

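```bash
python3 -m pendant '[[[1,-0.001,0,0,0],[-1,-0.001,0,0,0],[-1,-0.001,0,0,0],[-1,-0.001,0,0,0],[-1,-0.001,0,0,0],[-1,-0.001,0,0,0],[-1,-0.001,0,0,0],[-1,-0.001,0,0.04,0],[-1,-0.001,0,0.08,0],[-1,-0.001,0,0.11,0],[-1,-0.001,0,0.11,0]]]'
python3 - <<'E'
from h import *
look('13',(46,3,0))
E
```

```text
time_s: 13.6
eef_pos: [527.9, -156.7, 217.0]
ee_rot: [-0.001, 0.707, -0.707, 0.004]
force: [0.1, 0.7, -0.0]
grip_width: 1.0
tcp [ 526.1 -155.8  211.8] F [ 0.2 -0.  -0.7] t 13.75
w 1664 [45.8  3.4 -0.1] 0.18 toe [-35.2   7.5] tcp in br [[ -7.  208.4]]
all 2297 [46.   3.3 -0.1] 0.28 toe [-35.    7.4] tcp in br [[ -7.1 208.5]]
```

View pics/w13.png

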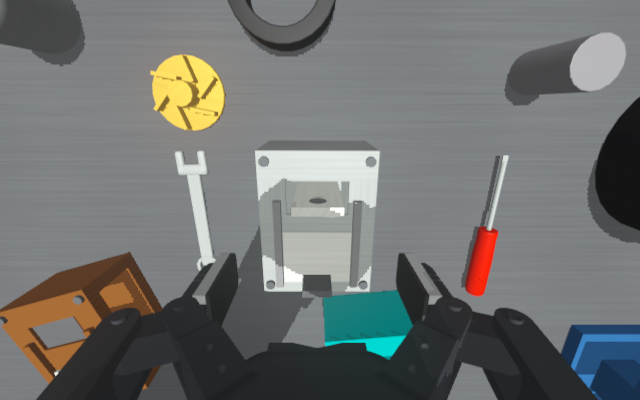

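View pics/xz13.png

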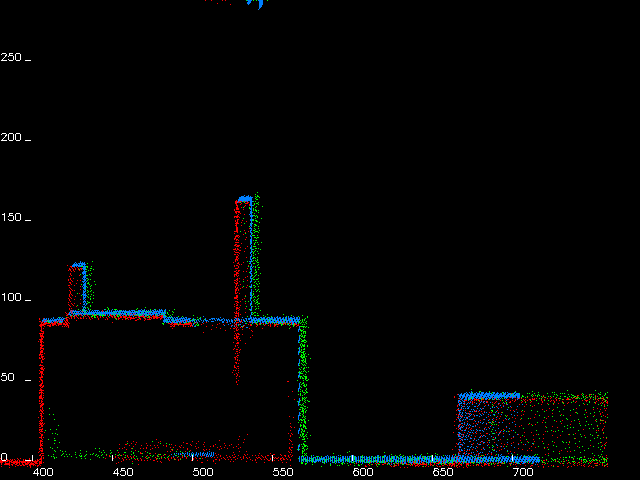

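```bash
python3 -m pendant '[[[1,-0.035,0,0,0],[1,-0.07,0,0,0],[1,-0.105,0,0,0],[1,-0.133,0,0,0],[1,-0.133,0,0,0],[1,-0.133,0,0,0],[1,-0.133,0,0,0],[1,-0.133,0,0,0],[1,-0.133,0,-0.035,0],[1,-0.133,0,-0.07,0],[1,-0.133,0,-0.105,0],[1,-0.133,0,-0.105,0]]]'
python3 - <<'E'
from h import *
print(monitor.sense()['eef_pos'],monitor.sense()['force']); shot('side','s14');shot('wrist','w14')
Ps=[br(np.load(f'pics/{k}14.npz')['W'],380,760,-5) for k in 'sw']; plot(Ps,'xz14',x0=350)
E
```

```text
time_s: 14.95
eef_pos: [392.0, -154.6, 104.5]
ee_rot: [0.001, 0.707, -0.707, -0.004]
force: [-0.6, 0.0, -0.4]
grip_width: 0.002
[ 391.99416889 -154.58265806  104.52090108] [-0.61919484  0.00183471 -0.42519997]
```

View pics/s14.png

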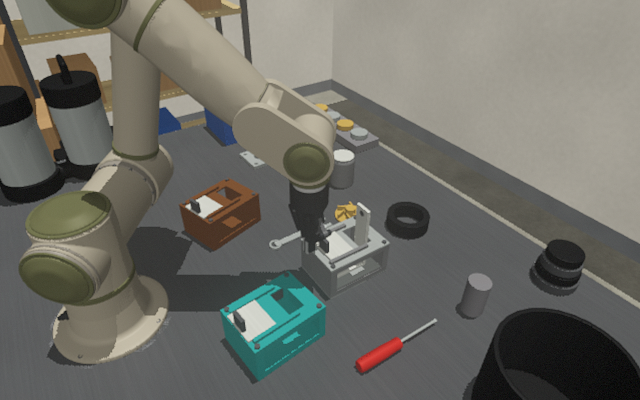

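View pics/w14.png

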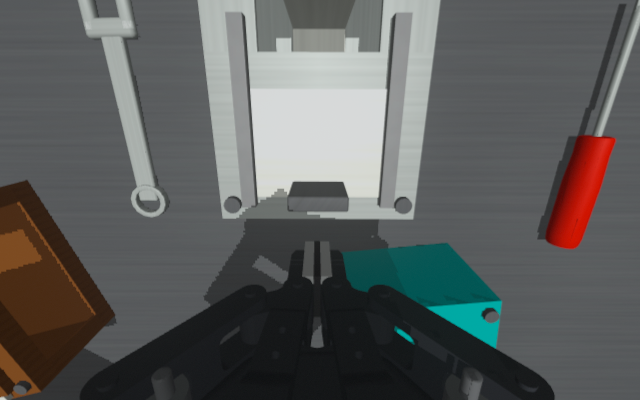

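```bash
python3 -m pendant '[[[1,0.01,-0.0015,0,0],[1,0.018,-0.0015,0,0],[1,0.024,-0.0015,0,0],[1,0.03,-0.0015,0,0],[1,0.036,-0.0015,0,0],[1,0.042,-0.0015,0,0],[1,0.047,-0.0015,0,0],[1,0.05,-0.0015,0,0],[1,0.05,-0.0015,0,0]]]'
python3 - <<'E'
from h import *
look('15',(46,3,0))
W=np.load('pics/w15.npz')['W'].reshape(-1,3);W=W[np.isfinite(W).all(1)]
m=(W[:,1]<-126)&(W[:,1]>-186)&(W[:,2]>89.5)&(W[:,2]<95)&(W[:,0]<535)&(abs(W[:,1]+156)>22)&(abs(W[:,1]+156)<33);print('lead edge',np.percentile(W[m,0],[1,50,98,99.8])-487)
E
```

```text
time_s: 15.95
eef_pos: [444.0, -157.5, 107.7]
ee_rot: [-0.0, 0.707, -0.707, 0.0]
force: [-0.6, 0.1, -0.8]
grip_width: 0.001
tcp [ 443.6 -157.5  107.8] F [-0.1 -0.1 -0.5] t 16.1
w 58 [48.1 18.4  1.4] 0.0 toe [-33.   20.5] tcp in br [[-89.3  91.5]]
all 136 [34.7 -6.9 -6.3] 0.37 toe [-45.3   6. ] tcp in br [[-90.3 105.3]]
lead edge [-33.55221469  -1.75082322  24.94095584  25.58278026]
```

View pics/w15.png

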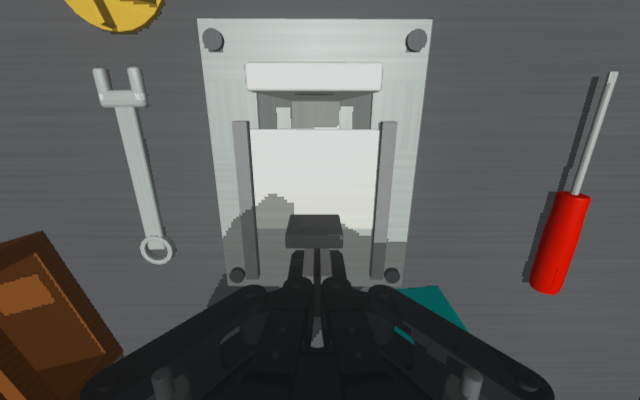

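```bash
python3 -m pendant '[[[1,0.003,0.001,0,0],[1,0.006,0.001,0,0],[1,0.007,0.001,0,0],[1,0.008,0.001,0,0],[1,0.008,0.001,0,0]]]'
cat >> h.py <<'E'
def lead(k):
    W=np.load(f'pics/{k}.npz')['W'].reshape(-1,3);W=W[np.isfinite(W).all(1)]
    m=(W[:,2]>89.5)&(W[:,2]<95)&(W[:,0]<535)&(abs(W[:,1]+156)>22)&(abs(W[:,1]+156)<33);print('lead edge',np.percentile(W[m,0],[98,99.8])-487)
E
python3 - <<'E'
from h import *
print(monitor.sense()['eef_pos'],monitor.sense()['force']);shot('wrist','w16');lead('w16')
E
```

```text
time_s: 16.6
eef_pos: [450.7, -156.5, 107.7]
ee_rot: [0.001, 0.707, -0.707, -0.001]
force: [-8.0, -2.0, 3.4]
grip_width: -0.002
[ 450.71850004 -156.50270551  107.73819356] [-8.00316377 -2.04408193  3.41571156]
lead edge [31.45324056 32.10412708]
```

```bash
python3 -m pendant '[[[1,0.002,0,0,0],[1,0.002,0,0,0],[1,-0.015,0,0,0],[1,-0.03,0,0,0],[1,-0.03,0,0.04,0],[1,-0.03,0,0.08,0],[1,-0.03,0,0.12,0],[1,0.0,0,0.13,0],[1,0.04,0,0.13,0],[1,0.075,0,0.13,0],[1,0.075,0,0.13,0],[1,0.075,0,0.13,0]]]'
python3 - <<'E'
from h import *
look('17',(46,3,0));lead('w17')
E
```

```text
time_s: 17.85
eef_pos: [526.7, -156.2, 237.2]
ee_rot: [-0.0, 0.707, -0.707, -0.0]
force: [-0.2, 0.6, 0.7]
grip_width: 0.0
tcp [ 525.9 -156.5  238.1] F [-0.3 -0.5 -0.5] t 18.0
w 1280 [45.5  3.4 -0.2] 0.18 toe [-35.5   7.7] tcp in br [[ -7.4 234.7]]
all 1913 [46.   3.3 -0.1] 0.35 toe [-35.    7.5] tcp in br [[ -7.4 234.7]]
lead edge [31.396707   32.21665215]
```

View pics/w17.png

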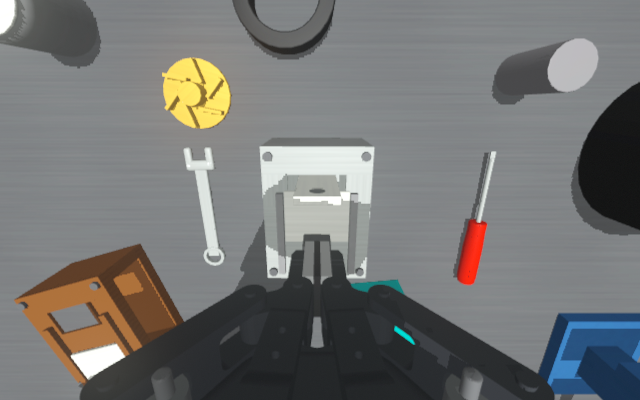

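View pics/s17.png

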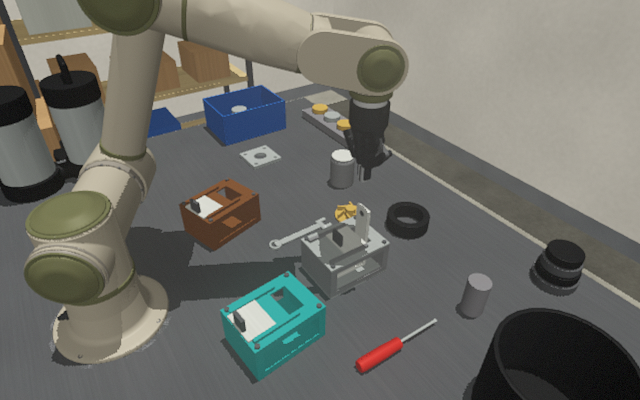

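View pics/xz17.png

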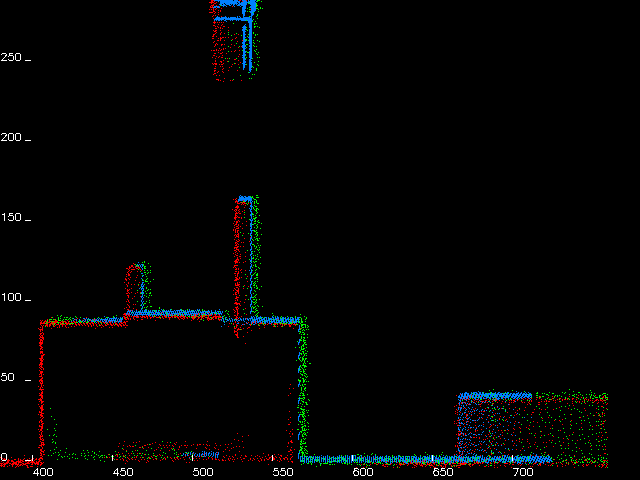

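The bracket is upright on the floor at box x of about 46 mm. The keeper's leading edge is at about 32 mm, which is its stop, and the robot is clear of everything.

```bash
python3 -c "
from rig import order
print(order.finish_job())"
```

```text
the job is handed in; nothing more can be done
None
```

The bracket now stands in the grey sump box with its stem up through the slot, and the keeper is slid home against its stop. I handed the job in at about 18 s; no verdict was reported.

**How it went:**
- The tool can only point straight down, so I gripped the stem across its 40 mm width. I pressed the toe against the box's outer wall, which swung the bracket in the grip to about 25°.
- I threaded it toe first through the slot at that tilt with no contact felt, and moved it until the toe was just above the floor.
- I righted it by leaning the stem on the slot's far edge and then pressing down on the floor. The highest force I read was about 24 N.
- I let go and pushed the keeper's tab with closed fingers until the stop pushed back at 8 N.

**Last checks:**

| Check | Measured | Required |
|---|---|---|
| Tilt of the bracket | about 0.1–0.2° | within 4° |
| Foot underside above box origin | 3.3 mm | on the 3 mm floor |
| Toe (x, z in box axes) | -35 mm, 7.5 mm | x -76 to +50, z 3 to 12 mm |
| Stem centre (x in box axes) | about 46 mm | 14 to 52 mm |
| Keeper's leading edge (x in box axes) | about 32 mm, at its stop | within 5 mm of stop |

- **Clearance:** The gripper was clear of everything, about 75 mm above the stem.
- **Other things on the bench:** They looked unmoved in the pictures, but I did not measure them.
- **What disagreed:** The stem slid about 10 mm sideways in the pads while tilting and partly came back. The side and scene cameras differed by about 3 mm in x, and I corrected for that.

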